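# Check a gilded glass panel on the light box

### The arm

A 7-joint arm with a two-finger parallel gripper is mounted at the origin on the work surface. World frame = base frame: x ahead of the robot, y to its left, z up, the work surface at z = 0. Lengths are in m, angles in rad, forces in N, time in s.
With the tool pointing down it reaches from about 0.4 to 0.875 m from the base axis. Payload 19.3 kg.
Tool frame: the origin (TCP) lies midway between the tips of the shut fingers; the grasp point (between the pads) lies 19 mm behind it (env.grip_point_offset is the distance from the TCP to the grasp point, in m); x points along the fingers, y is the direction in which the jaws open and shut, and the axes are right-handed (so a half turn about x gives the same grasp; the last joint's range is limited). The gripper opens to 85 mm and grips with 20 to 120 N. Pads are 22 mm wide; open, the fingers measure 114 mm over their backs; the gripper's body (76 mm by 85 mm) begins 54 mm behind the grasp point. The pads swing forward as they close: fully open they stand 13 mm farther back than shut.
Start: joints at [-1.314, 0.521, -0.036, 1.599, 0.021, 1.021, -0.113], TCP at [0.201, 0.592, 0.231] pointing down, gripper open.
Joint ranges: [-2.91, 2.91], [-0.3, 2.13], [-1.5, 1.42], [0.17, 2.43], [-1.26, 4.41], [0.16, 1.93], [-2.52, 2.52]. Speed limits (rad/s): [1.89, 1.89, 2.39, 2.39, 3.01, 3.01, 3.01].

### API

Orientations are given as a rotation vector (axis times angle).
In Python, from cell import env, hand, ik, get_state, vision gives the robot as it stands. Calls block until the motion is done:
- env.move_pose(position, orientation): joint-space move of the TCP to a pose.
- env.move_linear(position, max_speed=0.15, rotation=None, max_force=None): straight line of the TCP; rotation=None keeps the orientation; max_speed is the mean speed in m/s. With max_force (N) it stops when the force on the tool has changed by that much, and returns True; else False.
- env.goto_joints(angles): joint-space move.
- hand.grip(opening, newtons=None): finger opening in m; newtons is the grip in N (None keeps the last); returns when the fingers have stopped.
- env.dwell(seconds).
- ik(position, orientation): joint angles nearest the present ones, or None.
- get_state(): the state.
- vision.capture(name): name is "scene" or "top" or "wrist"; returns the picture (400x640x3 uint8, red, green, blue); there is no depth.
- vision.camera_info(name): a dict with "fx", "fy", "cx", "cy" (pixels), "dist" ([k1, k2, p1, p2, k3] as OpenCV has them; the pictures are not rectified), "extrinsics" (4x4, takes a point from camera to world coordinates); the wrist camera has in their place "T_tool_cam" (4x4, takes a point from camera to tool coordinates, whose origin is the TCP and whose axes are the tool frame's). Camera axes: x right, y down, z forward; pixel columns grow to the right and rows downward; lengths in m; the calibration is good to about 2 mm. A picture is of the moment at which its call begins: read the wrist's pose just before it. camera_info takes no time and is no camera call.
A pose or a line that the arm cannot do raises env.PlanningError and nothing moves.
- env.hand_in(): hands the job in, once; it reports no verdict.
Trained networks look in the newest picture that a camera, given by its name, has taken for a name from the list of things; names that differ only in an ending like _2 or _b are one class to them, and where a whole thing is asked for, a point or a joint stands for the part that bears it (a point fixed in the world has none). Each returns a list of dicts, best first, with "conf" (0 to 1); they miss things now and then, are a little off and sometimes report something else, mostly with a low value. They report only what shows in the picture. A call takes as long as a camera call.
- vision.look_for(camera, thing): "position" ([x, y, z] in m, in the coordinates of the camera as it stood for that picture, good to about 4 mm: the middle of the surface that is visible of it).
- vision.pinpoint(camera, thing): "position" ([x, y, z] in m, in the coordinates of the camera as it stood for that picture, good to about 4 mm: a listed point, or the origin of a listed thing).
The state is a dict: "time": time; "joint_positions": joint angles; "qd": joint speeds; "joint_efforts": joint torques, N m; "eef_pos": TCP position; "orientation": TCP orientation; "contact_force": force on the tool from outside, world axes, zero at the start; "moment": the same for the moment, N m; "opening": finger opening in m.
Only numpy, scipy, OpenCV 4.12 (cv2) and the standard library are available. Lean on these libraries where they do the work, as an engineer would, in place of code of your own. Each camera call takes 0.05 s, during which the arm holds its last target.

### The job

Slide the arched-top glass panel up out of its slot in the wooden rack and lean it, right way up, on the ledge of the small light box, in the middle of its lit face and leaning back on it, so that the gilding can be checked for pinholes. Set it down gently and let go of it. Also slide the light box's dimmer grip along its track to the white mark, and leave the other two panels in their slots.

Things in the scene. Friction and masses are not known exactly. Their poses are not given: they have to be found in the camera images.
- arched_center (a point): the panel to take: a clear glass plate with a gold-leaf field, 8 thick, 120 wide, 140 tall, its top a half circle of radius 60 (its lower 80 is a rectangle); about 0.3 kg. The point is the centre of its 120 x 140 outline, 70 above its lower edge and 70 below the top of the arch. Axes: x through the thickness, y along the width, z up the panel. It may stand in any of the rack's three slots, its top 60 mm or more above the wooden walls and 28 mm above the next taller panel
- square_center (a point): a rectangular panel of the same glass and gilding, 8 thick, 120 wide, 112 tall; point at its centre, 56 above its lower edge. Stays in its slot in the rack
- low_center (a point): a rectangular panel of the same glass and gilding, 8 thick, 120 wide, 98 tall; point at its centre, 49 above its lower edge. Stays in its slot in the rack
- rack: fixed wooden rack, 220 (x) x 160 (y), on the table; origin at the centre of its underside. Base board 12 thick, on which the panels stand upright. Two ribbed side walls along x, 72 high above the table, hold only the panels' outer 10 mm; between them it is open. Three slots 12 wide, 60 deep, at x = -70, 0 and 70 of its frame, so that panels stand across its x axis, 70 apart. May stand to the left or the right of the robot, turned a little
- lightbox: fixed light box on a grey base plate 200 (x) x 310 (y) x 12 high; origin at the centre of the underside. On it a dark steel slab 30 thick with a white lit face, 170 wide, 85 along the slope, centred at y = -50 of this frame, its foot at x = -40; its face looks to +x (away from the robot) and leans back 15 degrees (its top towards -x, 82 above the plate). In front of it a level ledge (the base plate's top) 34 deep from the foot of the face to a lip 10 high and 6 thick
- ledge (a point): middle of the foot of the light box's lit face, on the ledge (12 above the table); axes as lightbox. The panel stands on the ledge between here and the lip (0 to 34 mm in +x) and leans back on the face, which supports it up to about 82 mm above the ledge
- dimmer_top (a point): middle of the top of the dimmer's grip, an aluminium block 28 wide (y of the light box), 20 long (x of the light box), 40 tall, that slides on a dark track along the light box's x axis, at its y = +120 (about 70 clear of the slab); the top is 66 above the table, the track's top 26. Axes of its own: y points along the travel (the light box's +x)
- mark (a point): middle of the white mark across the dimmer's track, 26 above the table; the grip's middle belongs over it
- dimmer (a joint): position of the dimmer's grip in m, 0 at the end of the track nearest the robot, growing along the light box's +x to 0.11; it is 0.085 at the mark. It moves with about 2 N and stays where it is left

How it is judged:
By the outcome, as a careful person would: the job done as asked, in the order asked, and still so for the second after the job is handed in, with the robot touching nothing.
It also fails if it takes over 51 s, if anything falls off the work surface, if the arm or the gripper's body presses on something with over 40 N, if the wrist force passes 120 N, or if a joint passes its speed limit or range.

## Working session

There is one attempt and no reset: what is moved stays moved. The work goes in short steps, each a Python script; the robot and the scene stay as the last script left them, time stands still between calls to the robot, and variables do not carry over. Pictures are saved under pics/ and viewed, and the job is handed in when it is done.

```bash
ls; mkdir -p pics; python3 - <<'E'
from cell import env, hand, ik, get_state, vision
import cv2, numpy as np
s=get_state(); print(s['time'],s['eef_pos'],s['orientation'],s['opening'],env.grip_point_offset)
for c in ['scene','top']:
    im=vision.capture(c); cv2.imwrite(f'pics/{c}0.png',im[:,:,::-1])
    i=vision.camera_info(c); T=np.array(i['extrinsics']); print(c,i)
    for n in ['arched_center','square_center','low_center','rack','lightbox','ledge','dimmer_top','mark']:
        for d in vision.pinpoint(c,n)[:2]:
            p=T@np.r_[d['position'],1]; print(c,n,d['conf'],p[:3].round(4), [k for k in d])
print(get_state()['time'])
E
```

```text
pics
0.0 [0.20055858 0.59160692 0.2307264 ] [ 0.25559962  1.55565997 -0.25738079] 0.08570557089010446 0.0187
scene {'fx': 400.24010076014645, 'fy': 400.24010076014645, 'cx': 314.7662058850373, 'cy': 206.41793710153803, 'dist': array([-0.0969997,  0.       ,  0.       ,  0.       ,  0.       ]), 'extrinsics': array([[ 0.73547107,  0.58371866, -0.34402736,  0.87011677],
       [ 0.67750618, -0.62740104,  0.38386626, -0.28853267],
       [ 0.00822677, -0.5154032 , -0.85690832,  0.85864458],
       [ 0.        ,  0.        ,  0.        ,  1.        ]])}
scene arched_center 0.96 [0.453  0.2536 0.0821] ['position', 'conf']
scene square_center 0.76 [0.5228 0.2328 0.0708] ['position', 'conf']
scene low_center 0.65 [ 0.5223 -0.2482  0.012 ] ['position', 'conf']
scene low_center 0.6 [0.5845 0.2149 0.0576] ['position', 'conf']
scene rack 0.9 [0.5229 0.2344 0.0025] ['position', 'conf']
scene lightbox 0.97 [ 0.5611 -0.2002  0.0048] ['position', 'conf']
scene ledge 0.69 [ 0.5194 -0.2499  0.0144] ['position', 'conf']
scene dimmer_top 0.57 [ 0.5363 -0.0845  0.066 ] ['position', 'conf']
scene mark 0.
[... 378 characters left out ...]
    [ 0.02234298, -0.08086149, -0.99647489,  1.03724816],
       [ 0.        ,  0.        ,  0.        ,  1.        ]])}
top arched_center 0.92 [0.4582 0.2524 0.0823] ['position', 'conf']
top square_center 0.28 [0.5931 0.2149 0.0636] ['position', 'conf']
top low_center 0.95 [0.5968 0.2137 0.0621] ['position', 'conf']
top rack 0.93 [0.522  0.2303 0.0008] ['position', 'conf']
top lightbox 0.81 [ 0.5591 -0.2053 -0.0073] ['position', 'conf']
top lightbox 0.64 [ 0.5145 -0.253   0.0142] ['position', 'conf']
top ledge 0.79 [ 0.5177 -0.2521  0.0115] ['position', 'conf']
top dimmer_top 0.73 [ 0.5354 -0.0802  0.0699] ['position', 'conf']
top mark 0.84 [ 0.6111 -0.0872  0.0251] ['position', 'conf']
0.9
```

View pics/scene0.png

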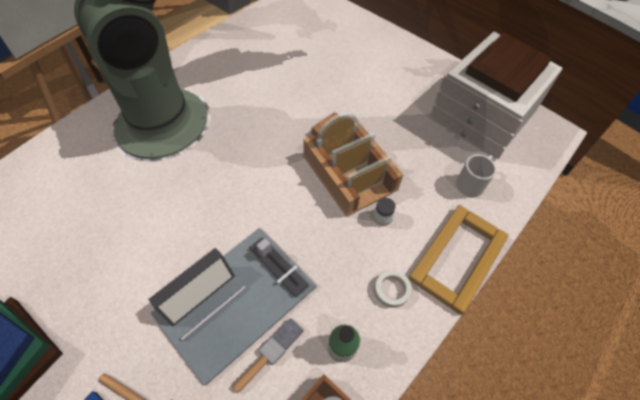

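View pics/top0.png

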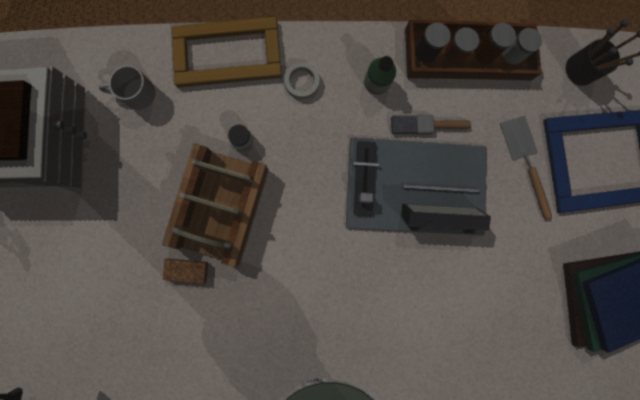

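The arched panel is in the slot nearest the robot (scene ≈(337,130), top ≈(203,238)). The light box sits at top ≈(418,185) with its grip short of the mark. Next, close wrist-camera views of both.

```bash
cat > h.py <<'E'
from cell import env, hand, ik, get_state, vision
import cv2, numpy as np
from scipy.spatial.transform import Rotation as R
def tool(yaw,tilt=0):
    # tool x down; jaw axis y along horizontal direction 'yaw' ; tilt leans panel top toward -dir
    d=np.array([np.cos(yaw),np.sin(yaw),0]); up=np.array([0,0,1.])
    x=-up*np.cos(tilt)+d*np.sin(tilt); y=d*np.cos(tilt)+up*np.sin(tilt)
    return R.from_matrix(np.c_[x,y,np.cross(x,y)])
def wristT():
    s=get_state(); T=np.eye(4); T[:3,:3]=R.from_rotvec(s['orientation']).as_matrix(); T[:3,3]=s['eef_pos']
    return T@np.array(vision.camera_info('wrist')['T_tool_cam'])
def K(c):
    i=vision.camera_info(c); return np.array([[i['fx'],0,i['cx']],[0,i['fy'],i['cy']],[0,0,1.]]),np.array(i['dist'])
def look(c,fn,names=()):
    T=wristT() if c=='wrist' else np.array(vision.camera_info(c)['extrinsics'])
    im=vision.capture(c); cv2.imwrite(fn+'.png',im[:,:,::-1]); np.save(fn+'.npy',T)
    for n in names:
        for d in vision.pinpoint(c,n)[:2]: print(c,n,d['conf'],(T@np.r_[d['position'],1])[:3].round(4))
    return T
def ray(c,T,uv,z):
    k,ds=K(c); p=cv2.undistortPoints(np.array(uv,float).reshape(-1,1,2),k,ds).reshape(-1,2)
    v=np.c_[p,np.ones(len(p))]@T[:3,:3].T; o=T[:3,3]
    return o+v*((np.broadcast_to(z,len(p))-o[2])/v[:,2])[:,None]
def proj(c,T,P):
    k,ds=K(c); M=np.linalg.inv(T); return cv2.projectPoints(np.array(P,float).reshape(-1,1,3),cv2.Rodrigues(M[:3,:3])[0],M[:3,3],k,ds)[0].reshape(-1,2)
E
python3 - <<'E'
from h import *
print(vision.camera_info('wrist')['T_tool_cam'],K('wrist'))
s=get_state(); print(R.from_rotvec(s['orientation']).as_matrix().round(3))
for yaw in np.radians([-15.8,164.2]):
    for p in ([0.42,0.25,0.40],[0.50,-.2,.40],[.456,.253,.12],[.456,.253,.3],[.53,-.25,.3]):
        q=ik(p,tool(yaw).as_rotvec()); print(yaw,p,None if q is None else np.round(q,2))
E
```

```text
[[-1.87125691e-04 -3.16587178e-01  9.48563400e-01 -1.42328603e-01]
 [ 9.99999742e-01 -7.17691946e-04 -4.22601429e-05  4.99769081e-05]
 [ 6.94155332e-04  9.48563147e-01  3.16587231e-01 -8.16395313e-02]
 [ 0.00000000e+00  0.00000000e+00  0.00000000e+00  1.00000000e+00]] (array([[278.76845464,   0.        , 321.36912865],
       [  0.        , 278.76845464, 200.51366592],
       [  0.        ,   0.        ,   1.        ]]), array([-0.04311457,  0.        ,  0.        ,  0.        ,  0.        ]))
[[ 0.     0.321  0.947]
 [-0.     0.947 -0.321]
 [-1.    -0.     0.   ]]
-0.27576202181510406 [0.42, 0.25, 0.4] [-1.02  0.16  0.43  1.71 -0.07  1.29 -0.86]
-0.27576202181510406 [0.5, -0.2, 0.4] [-0.44  0.37  1.    1.61 -0.32  1.34  0.33]
-0.27576202181510406 [0.456, 0.253, 0.12] [-0.87  0.54  0.34  1.98 -0.28  0.66 -0.63]
-0.27576202181510406 [0.456, 0.253, 0.3] [-0.96  0.3   0.43  1.8  -0.14  1.07 -0.75]
-0.27576202181510406 [0.53, -0.25, 0.3] [-0.28  0.56  0.95  1.65 -0.49  1.19  0.52]
2.865830631774689 [0.42, 0.25, 0.4] [-0.52  0.16 -0.16  1.69  0.03  1.29  2.18]
2.865830631774689 [0.5, -0.2, 0.4] None
2.865830631774689 [0.456, 0.253, 0.12] [-0.37  0.53 -0.33  1.96  0.26  0.7   2.  ]
2.865830631774689 [0.456, 0.253, 0.3] [-0.43  0.29 -0.24  1.77  0.08  1.08  2.17]
2.865830631774689 [0.53, -0.25, 0.3] [-0.38  0.71  1.23  1.66 -0.69  1.29 -2.43]
```

```bash
python3 - <<'E'
from h import *
env.move_pose([0.55,-0.145,0.33],tool(np.radians(-3)).as_rotvec())
T=look('wrist','pics/w_box',['lightbox','ledge','dimmer_top','mark'])
print(get_state()['time'])
env.move_pose([0.50,0.29,0.33],tool(np.radians(-15.8)).as_rotvec())
T=look('wrist','pics/w_rack',['arched_center','square_center','low_center','rack'])
print(get_state()['time'])
E
```

```text
wrist lightbox 0.64 [ 0.5632 -0.2015 -0.0014]
wrist ledge 0.78 [ 0.5147 -0.2497  0.0099]
wrist dimmer_top 0.57 [ 0.5319 -0.0821  0.0706]
wrist mark 0.74 [ 0.6075 -0.0854  0.0248]
4.0417
wrist arched_center 0.85 [0.452  0.2561 0.0782]
wrist square_center 0.63 [0.5203 0.2353 0.0662]
wrist low_center 0.92 [0.5875 0.2131 0.0633]
wrist rack 0.6 [0.5194 0.2318 0.001 ]
5.9
```

View pics/w_box.png

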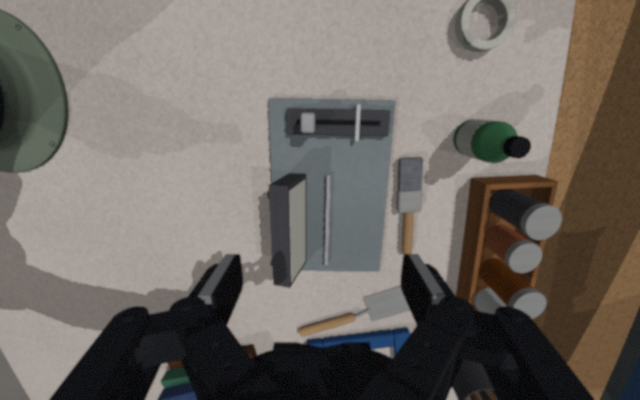

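View pics/w_rack.png

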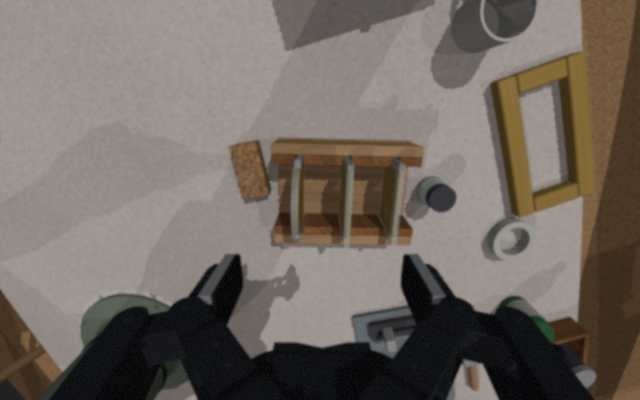

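The wrist views agree with the earlier estimates: plate corners near (269,99), (396,100) and (380,272), and panels across x at columns 297, 348 and 397. I'll refine both poses by fitting edges.

```bash
python3 - <<'E'
import cv2
a=cv2.imread('pics/w_box.png')[85:295,255:415]; b=cv2.imread('pics/w_rack.png')[125:255,260:430]
c=cv2.imread('pics/top0.png')[125:245,335:500]
cv2.imwrite('pics/z1.png',cv2.resize(a,None,fx=2.8,fy=2.8,interpolation=2)); cv2.imwrite('pics/z2.png',cv2.resize(b,None,fx=4,fy=4,interpolation=2)); cv2.imwrite('pics/z3.png',cv2.resize(c,None,fx=4,fy=4,interpolation=2))
E
```

```text
(no output)
```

View pics/z1.png

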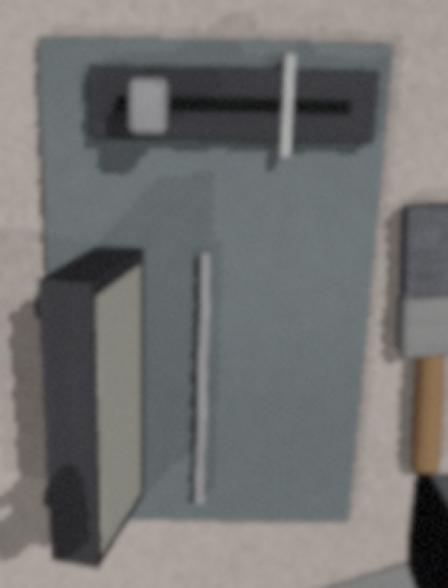

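View pics/z2.png

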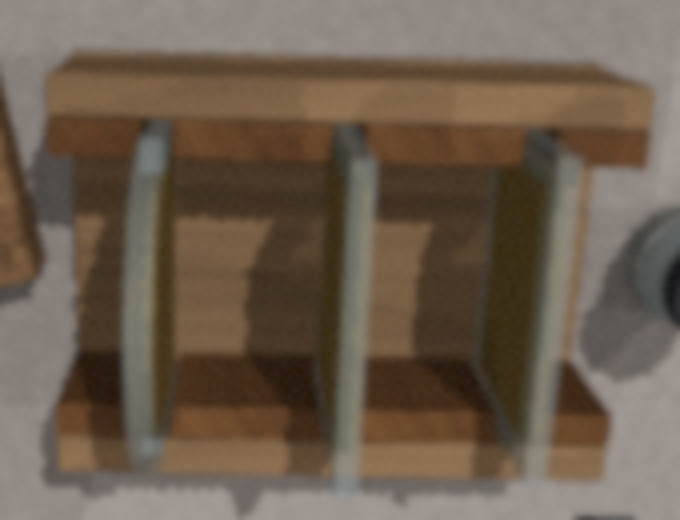

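View pics/z3.png

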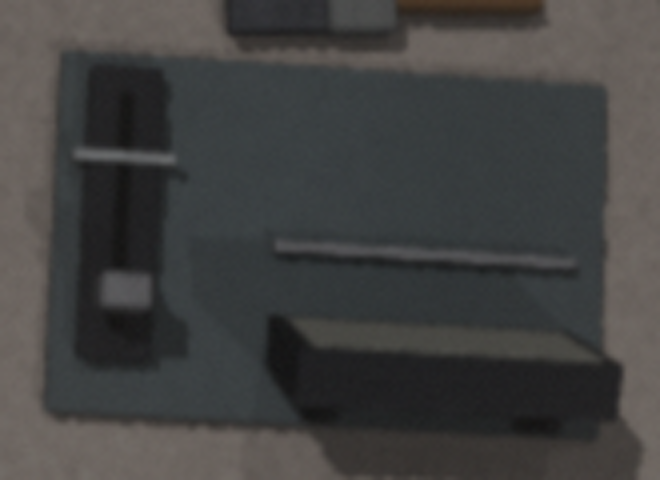

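```bash
cat > fit.py <<'E'
from h import *
from scipy.optimize import least_squares
Tw=np.load('pics/w_box.npy'); Tt=np.array(vision.camera_info('top')['extrinsics'])
M=dict(A=(-.1,.155,.012),B=(.1,.155,.012),C=(.1,-.155,.012),D=(-.1,-.155,.012),f1=(-.04,.035,.012),f2=(-.04,-.135,.012),t1=(-.062,.035,.0941),t2=(-.062,-.135,.0941))
W=dict(A=(40,38),B=(392,43),C=(348,520),t1=(95,295),t2=(100,565),f1=(143,250),f2=(143,497))
O=dict(A=(45,412),B=(63,52),C=(606,86),D=(598,437),t1=(305,348),t2=(620,365),f1=(272,316),f2=(562,331))
W={k:(v[0]/2.8+255,v[1]/2.8+85) for k,v in W.items()}; O={k:(v[0]/4+335,v[1]/4+125) for k,v in O.items()}
def w(p,P): c,s=np.cos(p[2]),np.sin(p[2]); P=np.array(P); return np.c_[p[0]+c*P[:,0]-s*P[:,1],p[1]+s*P[:,0]+c*P[:,1],P[:,2]]
def res(p,sets):
    r=[]
    for c,T,S in sets: r.append(proj(c,T,w(p,[M[k] for k in S]))-np.array(list(S.values())))
    return np.vstack(r).ravel()
for sets in ([('wrist',Tw,W)],[('top',Tt,O)],[('wrist',Tw,W),('top',Tt,O)]):
    q=least_squares(res,[.56,-.2,-.05],args=(sets,),loss='soft_l1'); r=res(q.x,sets).reshape(-1,2)
    print(q.x.round(4),np.degrees(q.x[2]).round(2),'ledge',w(q.x,[(-.04,-.05,.012)]).round(4),'rms',np.sqrt((r**2).sum(1).mean())); 
print(r.round(1).tolist())
print('mark',ray('wrist',Tw,[(288/2.8+255,105/2.8+85)],.026),'dim',ray('wrist',Tw,[(150/2.8+255,104/2.8+85)],.066))
print('mark',ray('top',Tt,[(125/4+335,157/4+125)],.026),'dim',ray('top',Tt,[(127/4+335,289/4+125)],.066))
Tr=np.load('pics/w_rack.npy')
f=lambda a,b,z:ray('wrist',Tr,[(a/4+260,b/4+125)],z)[0].round(4)
print('arch',f(137,280,.152)); print('sq',f(350,128,.124),f(347,487,.124)); print('low',f(551,140,.110),f(537,478,.110))
print('wall+y',f(48,78,.072),f(652,88,.072))
E
python3 fit.py
```

```text
[ 0.561  -0.2053 -0.0668] -3.83 ledge [[ 0.5178 -0.2526  0.012 ]] rms 1.8264773922914121
[ 0.5593 -0.2046 -0.0659] -3.78 ledge [[ 0.5161 -0.2518  0.012 ]] rms 1.0089289137901984
[ 0.5602 -0.205  -0.0663] -3.8 ledge [[ 0.517  -0.2523  0.012 ]] rms 1.5514491269950712
[[-1.9, -0.3], [0.3, 0.1], [0.2, 1.5], [-1.7, -3.5], [-0.8, 2.1], [-0.1, -0.4], [0.2, -0.2], [0.1, -0.2], [-0.2, -0.9], [0.4, -0.7], [0.6, 0.4], [-1.1, -0.3], [1.3, -0.4], [-0.9, -0.8], [1.7, -0.5]]
mark [[ 0.60939236 -0.08710507  0.026     ]] dim [[ 0.53509235 -0.08091392  0.066     ]]
mark [[ 0.6074757 -0.0884459  0.026    ]] dim [[ 0.53287627 -0.08239116  0.066     ]]
arch [0.4638 0.2801 0.152 ]
sq [0.5381 0.3017 0.124 ] [0.5062 0.1802 0.124 ]
low [0.6013 0.2773 0.11  ] [0.5728 0.157  0.11  ]
wall+y [0.4415 0.3388 0.072 ] [0.6483 0.2765 0.072 ]
```

Light-box fit: centre (0.560, -0.205), yaw -3.8°, ledge (0.517, -0.252), with the mark consistent. Rack yaw ≈ -15.8°, arched panel ≈ (0.455, 0.2525). Now the grasp.

```bash
python3 - <<'E'
from h import *
r=tool(np.radians(-15.8)).as_rotvec(); p=np.array([.4552,.2525,.113])
env.move_pose(p+[0,0,.1],r); hand.grip(.04,40)
print(env.move_linear(p,.12,max_force=8)); s=get_state(); print(s['eef_pos'],s['contact_force'].round(1) if hasattr(s['contact_force'],'round') else s['contact_force'])
look('wrist','pics/w_g0')
hand.grip(0.0,40); env.dwell(.1); s=get_state(); print(s['time'],s['opening'],np.round(s['contact_force'],1))
look('wrist','pics/w_g1')
E
```

```text
False
[0.45553114 0.25256914 0.11352763] [0.2 0.4 0.8]
8.5083 0.007878605239918266 [-2.4 -0.4  6.4]
```

View pics/w_g1.png

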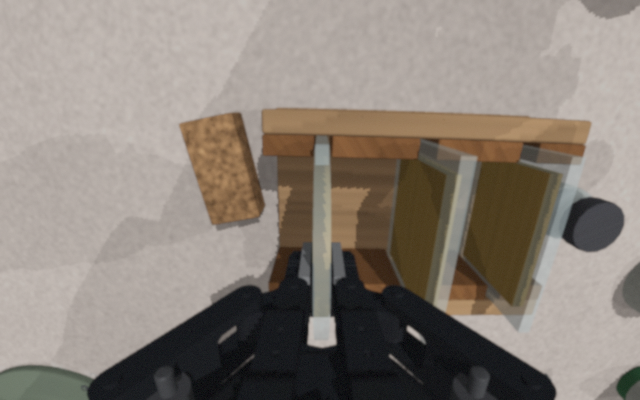

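The jaws hold the panel at 7.9 mm opening, clear of the neighbours (panel edge at column ≈321). Lifting, then checking for pose in the hand.

```bash
python3 - <<'E'
from h import *
s=get_state(); p=np.array(s['eef_pos'])
print(env.move_linear(p+[0,0,.165],.10,max_force=15)); s=get_state(); print(s['time'],s['eef_pos'],s['opening'],np.round(s['contact_force'],1),np.round(s['moment'],2))
look('wrist','pics/w_l1',['arched_center','square_center','low_center']); look('scene','pics/s_l1',['arched_center']); look('top','pics/t_l1',['arched_center'])
E
```

```text
False
10.3583 [0.45521574 0.25260058 0.27800416] 0.007590975104070157 [-0.5 -0.2 -2.4] [-0.   -0.02  0.05]
wrist square_center 0.96 [0.5203 0.2371 0.0665]
wrist low_center 0.77 [0.5869 0.2114 0.0635]
wrist low_center 0.55 [0.5181 0.232  0.0007]
scene arched_center 0.86 [0.4534 0.2564 0.2454]
top arched_center 0.93 [0.4591 0.2505 0.2474]
top arched_center 0.58 [0.5205 0.2309 0.0027]
```

View pics/w_l1.png

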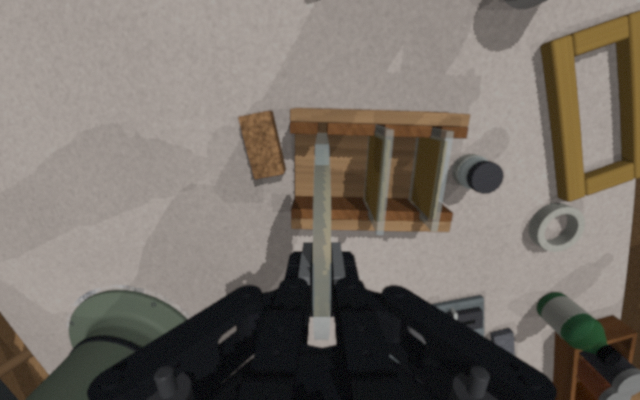

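View pics/s_l1.png

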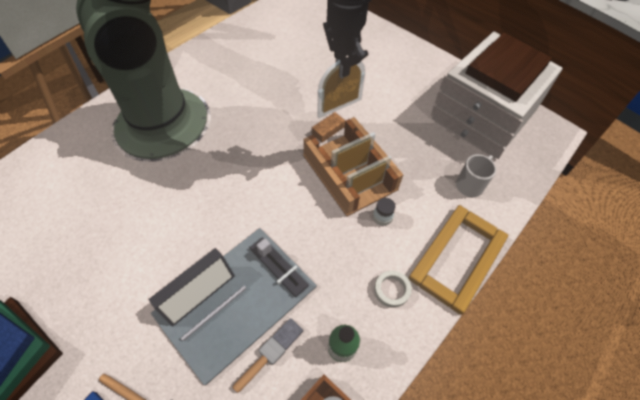

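```bash
cat > tgt.py <<'E'
from h import *
th=-0.0663; L=np.array([.5602,-.205,0]); Rz=R.from_euler('z',th).as_matrix()
F=L+Rz@[-.04,-.05,.012]; a=np.radians(15); u=Rz@[-np.sin(a),0,np.cos(a)]; n=Rz@[np.cos(a),0,np.sin(a)]; ex=Rz[:,0]
rv=tool(th,a).as_rotvec()
def tcp(g,h): return F+ex*g+n*.004+u*(.1015+h)
E
python3 - <<'E'
from tgt import *
print(R.from_rotvec(rv).as_matrix().round(3).tolist(),u,n)
for g,h in ((.008,.1),(.008,0)): print(tcp(g,h),ik(tcp(g,h),rv))
p=np.array(get_state()['eef_pos']); hov=tcp(.008,.08)
env.move_linear([hov[0],hov[1],p[2]],.22,rotation=rv)
env.move_linear(hov,.12); env.dwell(.15)
s=get_state(); print(s['time'],s['eef_pos'],hov,s['opening'],np.round(s['contact_force'],1))
look('wrist','pics/w_h',['arched_center','ledge']); look('scene','pics/s_h',['arched_center','ledge']); look('top','pics/t_h',['arched_center','ledge'])
E
python3 -c "
import cv2
a=cv2.imread('pics/s_h.png')[170:370,110:350];b=cv2.imread('pics/w_h.png')
cv2.imwrite('pics/z4.png',cv2.resize(a,None,fx=3,fy=3,interpolation=2))"
```

```text
[[0.258, 0.964, -0.066], [-0.017, -0.064, -0.998], [-0.966, 0.259, -0.0]] [-0.25825041  0.01714713  0.96592583] [ 0.96380365 -0.06399398  0.25881905]
[ 0.47677549 -0.24957093  0.20766933] [-0.2247261   0.44053641  0.86467916  2.08008032 -0.77873032  0.66943674
  1.08589023]
[ 0.50260053 -0.25128564  0.11107675] [ 0.18230272  0.52975746  0.30051128  2.08411985 -0.69860567  0.38034606
  0.99069636]
14.25 [ 0.48229027 -0.24995592  0.18899217] [ 0.4819405  -0.24991387  0.18835081] 0.007408865209439121 [ 0.6  0.2 -1.5]
wrist ledge 0.93 [ 0.5169 -0.2473  0.0142]
scene arched_center 0.8 [ 0.4872 -0.2492  0.1592]
scene ledge 0.81 [ 0.5177 -0.2495  0.0138]
top arched_center 0.76 [ 0.4904 -0.2509  0.1572]
```

View pics/z4.png

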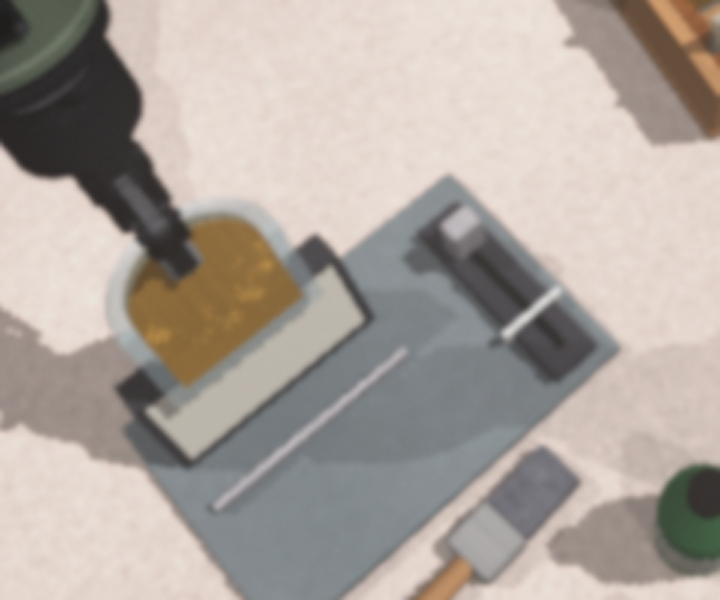

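View pics/w_h.png

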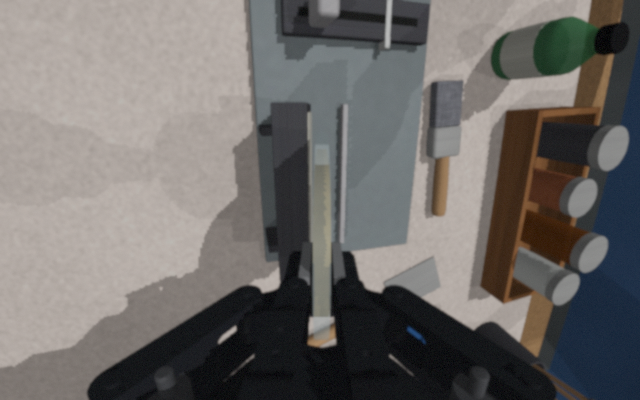

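The panel hangs in front of the lit face, parallel and centred (crop centre ≈(235,310) over the face's middle). Lowering with force limits.

```bash
python3 - <<'E'
from tgt import *
f=lambda m,r:(lambda s:print(m,r,round(s['time'],2),np.round(s['eef_pos'],4),'gh',np.round([(np.array(s['eef_pos'])-tcp(0,0))@ex,(np.array(s['eef_pos'])-tcp(0,0))[2]],4),round(s['opening'],4),np.round(s['contact_force'],1)))(get_state())
env.move_linear(tcp(.008,.015),.10); f('pre',0)
r=env.move_linear(tcp(.008,-.006),.02,max_force=3); f('down',r)
p=np.array(get_state()['eef_pos'])
env.move_linear(p+[0,0,.0012],.02); f('up',0)
p=np.array(get_state()['eef_pos'])
r=env.move_linear(p-ex*.014,.02,max_force=3); f('back',r)
look('wrist','pics/w_p'); look('scene','pics/s_p',['arched_center'])
E
python3 -c "
import cv2
a=cv2.imread('pics/s_p.png')[170:370,110:350]
cv2.imwrite('pics/z5.png',cv2.resize(a,None,fx=3,fy=3,interpolation=2))"
```

```text
pre 0 15.5 [ 0.4987 -0.2513  0.1259] gh [0.0041 0.0149] 0.0075 [ 0.   0.6 -1.8]
down True 16.25 [ 0.5027 -0.2513  0.1108] gh [ 0.0081 -0.0003] 0.0074 [-2.7  1.4  9.4]
up 0 16.5 [ 0.5027 -0.2513  0.1118] gh [0.0081 0.0008] 0.0074 [-0.   0.3 -2.8]
back True 16.98 [ 0.4947 -0.2507  0.1118] gh [0.0001 0.0007] 0.0073 [ 2.3 -0.1 -0.4]
scene arched_center 0.6 [ 0.5005 -0.2481  0.082 ]
scene arched_center 0.58 [ 0.5349 -0.0858  0.0664]
```

View pics/z5.png

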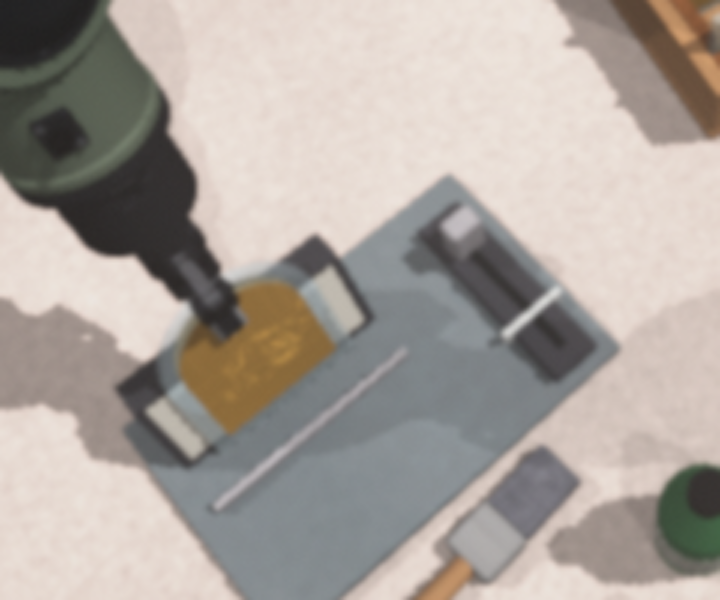

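View pics/w_p.png

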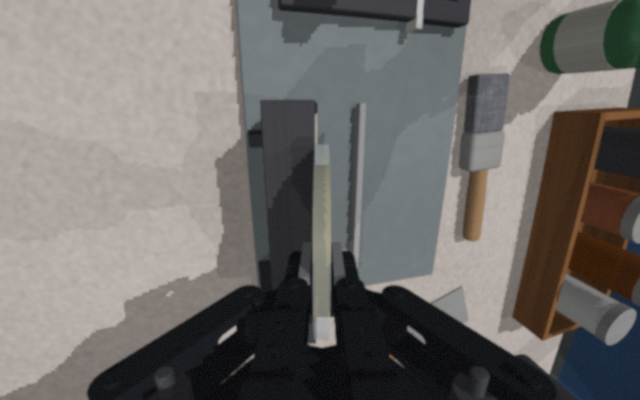

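Flush against the face at the predicted place. Before releasing, I'll compare the centring with projected outlines.

```bash
python3 - <<'E'
from tgt import *
ts=np.array(vision.camera_info('scene')['extrinsics'])
ey=Rz[:,1]
P=[F+ey*.085,F-ey*.085,F+u*.085+ey*.085,F+u*.085-ey*.085]
Q=[F+n*.008+ey*.06,F+n*.008-ey*.06,F+n*.008+u*.08+ey*.06,F+n*.008+u*.08-ey*.06,F+n*.008+u*.14]
im=cv2.imread('pics/s_p.png'); z=cv2.resize(im[220:340,140:250],None,fx=5,fy=5,interpolation=2)
c=(lambda p:((p-[140,220]+.5)*5-.5))
for pts,col in ((P,(0,0,255)),(Q,(255,0,0))):
    for q in c(proj('scene',ts,pts)): cv2.circle(z,tuple(int(round(v)) for v in q),3,col,-1)
cv2.imwrite('pics/z6.png',z)
E
```

```text
(no output)
```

View pics/z6.png

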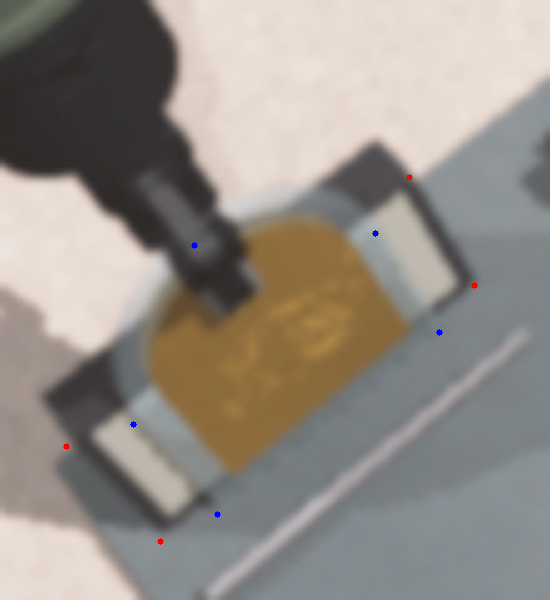

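The white strips either side of the panel are about equal (≈34 px and ≈36 px), so it's centred. Seating it on the ledge and letting go.

```bash
python3 - <<'E'
from tgt import *
p=np.array(get_state()['eef_pos'])
r=env.move_linear(p-[0,0,.004],.015,max_force=2.5); s=get_state(); print(r,s['eef_pos'],np.round(s['contact_force'],1))
hand.grip(.022,20); env.dwell(.2); s=get_state(); print(s['time'],s['opening'],np.round(s['contact_force'],1))
look('wrist','pics/w_r'); look('scene','pics/s_r',['arched_center'])
E
python3 -c "
import cv2
a=cv2.imread('pics/s_r.png')[220:340,140:250]
cv2.imwrite('pics/z7.png',cv2.resize(a,None,fx=5,fy=5,interpolation=2))"
```

```text
True [ 0.49526517 -0.25083864  0.11069523] [-4.   1.7 10.5]
17.825 0.022166406073950925 [0.  0.5 0.5]
scene arched_center 0.88 [ 0.5018 -0.252   0.079 ]
scene arched_center 0.17 [ 0.5348 -0.0846  0.0648]
```

View pics/z7.png

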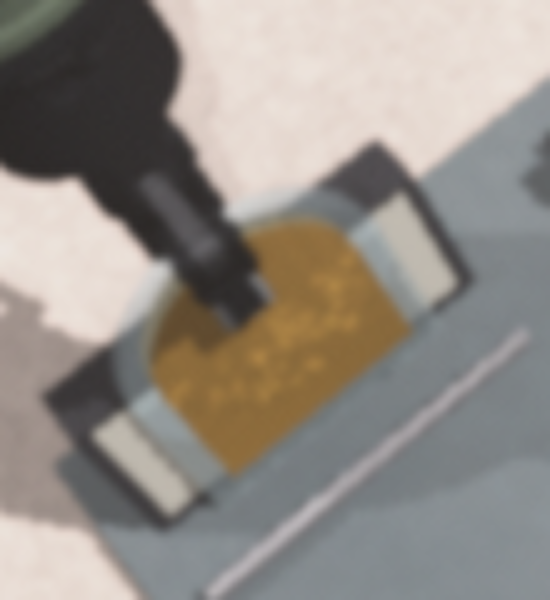

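View pics/w_r.png

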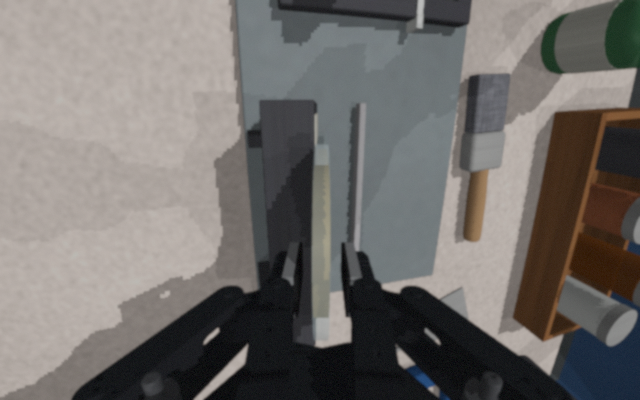

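Released; the panel hardly moved. Retreating along the slope, then the dimmer.

```bash
python3 - <<'E'
from tgt import *
p=np.array(get_state()['eef_pos'])
print(env.move_linear(p+u*.08,.08,max_force=6))
r0=tool(th).as_rotvec(); d=np.array([.534,-.0817,.038])
env.move_pose(d+[0,0,.13],r0)
hand.grip(.045,20)
look('wrist','pics/w_d',['dimmer_top','mark','arched_center']); look('scene','pics/s_d',['arched_center','dimmer_top','mark'])
print(get_state()['time'],get_state()['eef_pos'])
E
python3 -c "
import cv2
a=cv2.imread('pics/s_d.png')[220:340,140:320]
cv2.imwrite('pics/z8.png',cv2.resize(a,None,fx=4.4,fy=4.4,interpolation=2))"
```

```text
False
wrist dimmer_top 0.74 [ 0.5331 -0.082   0.0667]
wrist mark 0.92 [ 0.609  -0.0848  0.0252]
scene arched_center 0.34 [ 5.250e-01  2.335e-01 -2.000e-04]
scene dimmer_top 0.69 [ 0.5321 -0.0851  0.0697]
scene dimmer_top 0.35 [ 0.5031 -0.2474  0.0799]
scene mark 0.71 [ 0.6072 -0.0869  0.0308]
20.625 [ 0.53399056 -0.08169308  0.16799568]
```

View pics/z8.png

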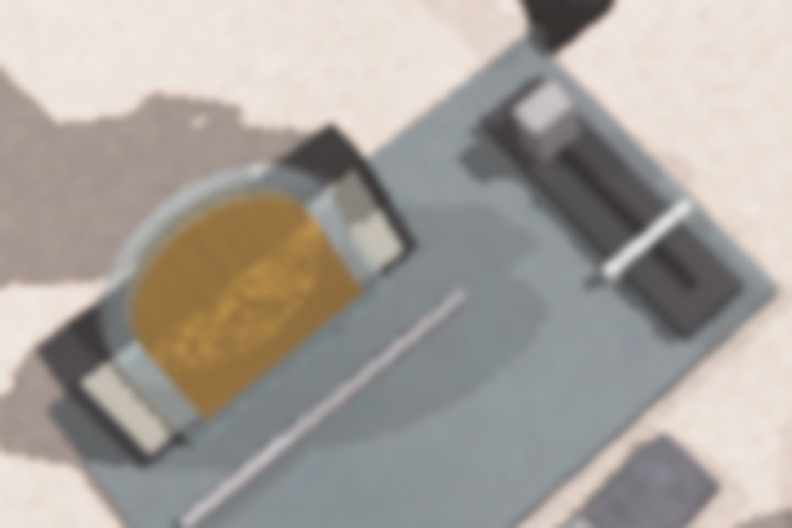

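View pics/w_d.png

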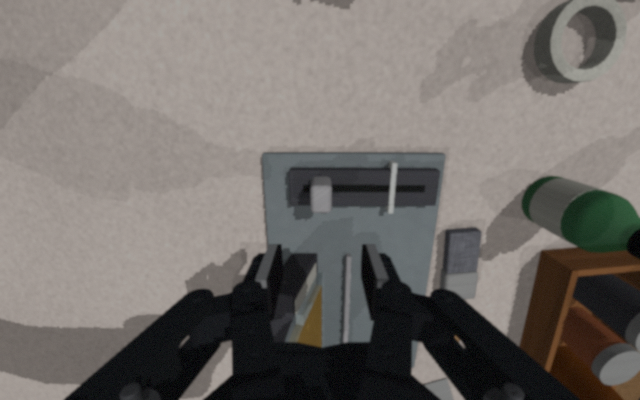

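The panel stands upright and centred on the face (crop ≈(240,290)). The grip is at wrist px (320,193) and the mark at (393,188).

```bash
python3 - <<'E'
from tgt import *
d=np.array([.534,-.0817,.038])
print(env.move_linear(d,.12,max_force=6))
hand.grip(0,20); s=get_state(); print(s['time'],s['opening'],s['eef_pos'],np.round(s['contact_force'],1))
p=np.array(s['eef_pos'])
print(env.move_linear(p+ex*.0745,.06,max_force=15)); s=get_state(); print(s['eef_pos'],np.round(s['contact_force'],1))
hand.grip(.045); s=get_state(); p=np.array(s['eef_pos'])
env.move_linear(p+[0,0,.13],.15); 
look('wrist','pics/w_e',['dimmer_top','mark']); look('scene','pics/s_e',['dimmer_top','mark']); look('top','pics/t_e',['dimmer_top','mark'])
print(get_state()['time'],get_state()['eef_pos'])
a=cv2.imread('pics/w_e.png')[130:240,240:460]; cv2.imwrite('pics/z9.png',cv2.resize(a,None,fx=3.6,fy=3.6,interpolation=2))
a=cv2.imread('pics/s_e.png')[220:310,235:325]; cv2.imwrite('pics/z10.png',cv2.resize(a,None,fx=6,fy=6,interpolation=2))
E
```

```text
False
22.1917 0.01949141292766771 [ 0.53429261 -0.08162679  0.03850234] [-1.   0.8  6.8]
False
[ 0.60913228 -0.08672636  0.03855352] [ 1.  -0.4  2.2]
wrist dimmer_top 0.83 [ 0.6105 -0.0853  0.066 ]
wrist mark 0.67 [ 0.6051 -0.0863  0.0263]
scene dimmer_top 0.58 [ 0.6077 -0.0924  0.0664]
scene mark 0.98 [ 0.6077 -0.091   0.0284]
25.425 [ 0.60846443 -0.08656241  0.16827001]
```

View pics/z9.png

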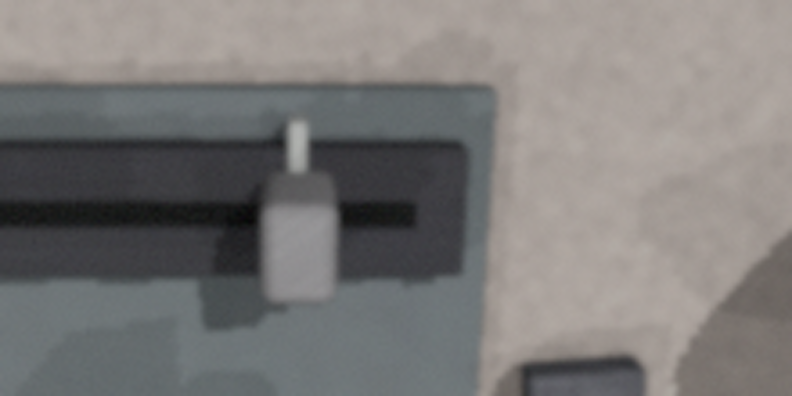

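View pics/z10.png

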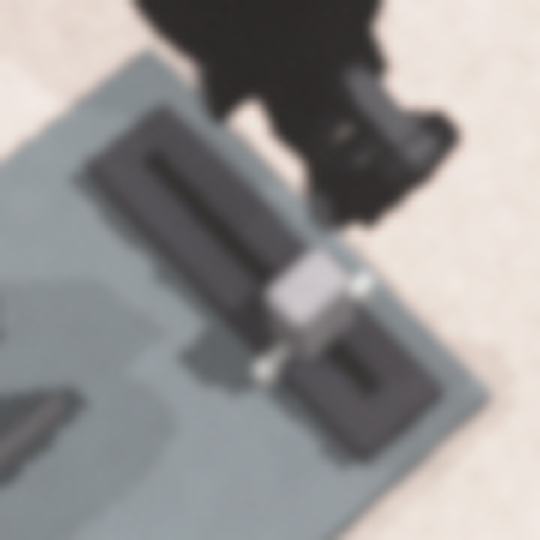

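```bash
python3 - <<'E'
from tgt import *
T=np.load('pics/w_e.npy'); c=lambda a,b:(a/3.6+240,b/3.6+130)
m=ray('wrist',T,[c(299,145)],.026)[0]; g=ray('wrist',T,[c(300,252)],.066)[0]
print(m,g,(g-m)@ex)
s=get_state(); env.move_pose(np.array(s['eef_pos'])+[-.02,.08,.12],s['orientation'])
look('wrist','pics/w_f',['dimmer_top','mark','arched_center']); look('scene','pics/s_f',['arched_center','square_center','low_center']); look('top','pics/t_f',['dimmer_top','mark']); print(get_state()['time'],np.round(get_state()['contact_force'],1))
a=cv2.imread('pics/t_f.png')[100:260,150:510]; cv2.imwrite('pics/z11.png',cv2.resize(a,None,fx=2.2,fy=2.2,interpolation=2))
E
```

```text
[ 0.61073763 -0.06655719  0.026     ] [ 0.60957875 -0.08571609  0.066     ] 0.00011296751912062794
wrist dimmer_top 0.91 [ 0.609  -0.0883  0.066 ]
wrist dimmer_top 0.16 [ 0.499  -0.2496  0.0815]
wrist mark 0.95 [ 0.6078 -0.0878  0.024 ]
wrist arched_center 0.94 [ 0.5003 -0.2491  0.0795]
scene arched_center 0.7 [ 0.5024 -0.2471  0.0813]
scene square_center 0.95 [0.5211 0.2372 0.0733]
scene low_center 0.98 [0.5862 0.2128 0.0574]
scene low_center 0.51 [ 0.5192 -0.2483  0.0114]
26.6083 [-1.1  1.3  0.5]
```

View pics/s_f.png

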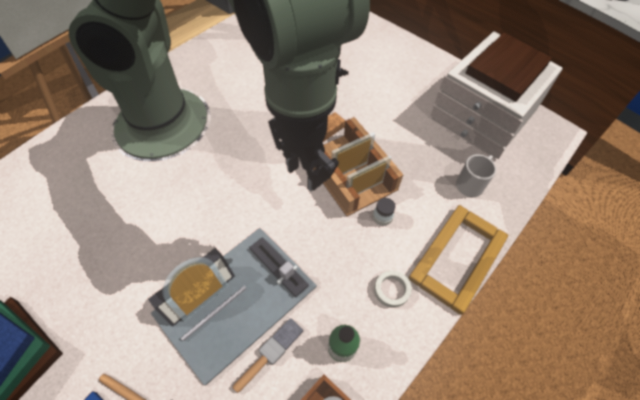

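View pics/z11.png

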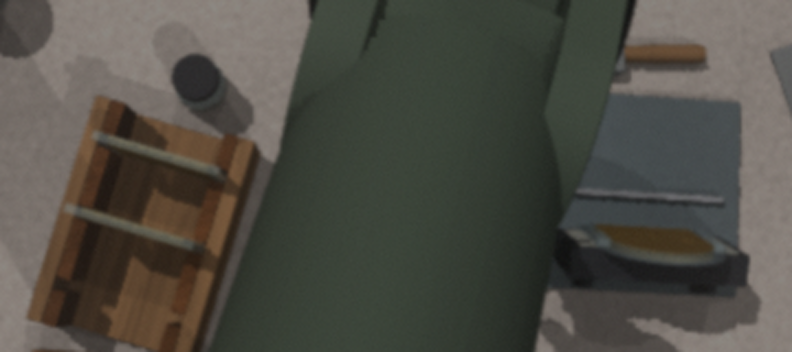

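View pics/w_f.png

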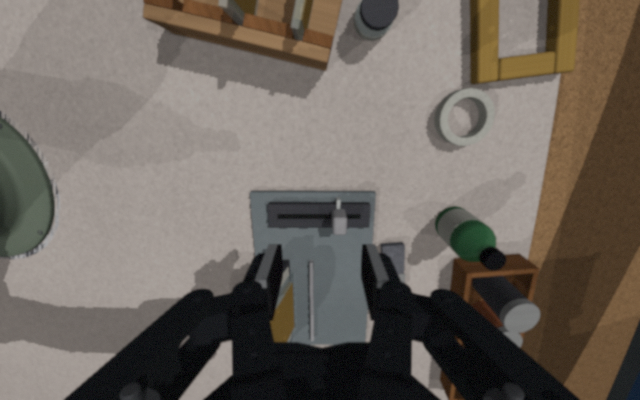

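Everything is in place: the panel leans centred on the lit face (scene (195,285)), the grip is over the mark (wrist (339,216)), and the other two panels are in their slots. The robot is clear, so I'm handing in.

```bash
python3 - <<'E'
from h import *
print(env.hand_in())
E
```

```text
the job is handed in; nothing more can be done
None
```

The arched panel is out of the rack and leaning on the light box. The dimmer grip is at the white mark, and I handed the job in at about 27 s of the 51 s allowed.

- **Panel:** I gripped it near the top of the arch, slid it straight up and lowered it to the ledge with force limits; about 10 N showed on the tool when it touched the ledge. It was then moved back flush against the lit face and released. The last pictures show it right way up and leaning on the face. The networks put its centre within about 3 mm of the middle. Just before release, the white strips on either side of it measured about 34 and 36 px.
- **Dimmer:** I gripped it, slid it 74.5 mm and let go. My own measurement puts its middle 0.1 mm from the mark along the track; the networks put it about 1 mm off.
- **Other panels:** both are still in their slots, and the robot was touching nothing at hand-in.
- **Checks that disagreed:**
  - Outlines projected into the scene picture were up to about 3 px off on one side, so I judged the centring from the strips instead.
  - Some low-confidence network reports were plainly false, such as "low_center" or "dimmer_top" on the light box, and I ignored them.
  - The top camera's final view of the dimmer was blocked by the arm, so that check rests on the wrist and scene cameras.

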